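# Hang the board wiper in the empty bay

### The job

The blue board wiper stands tight against the red binder: take it out, stand it upright on the free worktop at least 5 cm from where it was, and let go. Then take it again and hang it by its eye on the peg of the empty bay, well onto the peg and clear of the table, pad side facing out of the bay. Leave everything else where it is.

Things in the scene. Friction and masses are not known exactly. Their poses are not given: they have to be found in the camera images.
- wiper: Loose blue L-shaped whiteboard wiper, 0.14 to 0.28 kg, standing on its felt pad. Upright plate 8 mm thick (x), 60 wide (y), 170 tall (z) with a round eye near the top; at the bottom a block 50 deep, 60 wide, 30 high juts from the plate's front (-x). Origin: bottom centre of the plate, mid-thickness; z up. At first its back is 4 mm from the taller binder's spine: no room for a finger behind.
- wiper_eye (a point): Centre of the wiper's eye, a 27 mm through-hole with its axis along the wiper's x: on the plate's mid-plane, 134 mm above the wiper's bottom, 36 mm below the plate's top edge. The mass centre is about 10 mm in front of the plate and 60 to 70 mm up.
- wiper_pad (a point): Middle of the front face of the wiper's pad block, 54 mm in front (-x) of the plate's mid-plane, 15 mm above the bottom.
- binder: Red ring binder standing upright, fixed. 150 mm deep (x), 50 mm wide (y), 180 mm tall. Origin: bottom centre of its spine face; the spine faces -x (roughly towards the robot).
- bay: The EMPTY hanging bay, fixed, grey metal, open at top and front. Side cheeks 245 mm tall, 8 thick, 92 apart inside, reach 90 mm out (-x) from the back plane. Two cross bars lie behind that plane (x = 0 to 8 mm), 20 to 70 and 170 to 205 mm above the table. A peg on the upper bar, midway, points out. Origin: table level, in the back plane, midway; -x points out of the bay, roughly to the robot.
- bay_peg_tip (a point): Tip of the empty bay's dark steel peg, 10 mm in diameter, on its axis: 75 mm in front (-x) of the back plane, 200.5 mm above the table. The peg rises 8 degrees from root to tip.
- bay_peg_root (a point): Root of the empty bay's peg axis: in the back plane, 190 mm above the table.
- bay2: A second bay of the same make, fixed, already in use: the yellow paddle hangs on its peg. Same frame as the empty bay.
- paddle: Yellow key paddle, loose, hanging on the peg of the second bay: plate 5 x 50 x 120 mm with a 20 mm hole. Origin: centre of its lower edge, z up.
- mug: White mug with a handle, loose, 76 mm across, 90 mm tall. Origin: centre of its underside.
- stapler: Black and grey stapler, loose, 130 x 34 x 45 mm, long along its x. Origin: centre of its underside.
- tape: Roll of brown tape lying flat, loose, 90 mm across, 24 mm high. Origin: centre of its underside.
- battery_box: Small cardboard carton, loose, 90 x 60 x 70 mm (x, y, z). Origin: centre of its underside.
- spray: Clear cleaner bottle with a blue cap, loose, 60 mm across, 170 mm tall, out to the left. Origin: centre of its underside.
- jar: White jar with a green cap, loose, 70 mm across, 100 mm tall, out to the right. Origin: centre of its underside.

How it is judged:
By the outcome, as a careful person would: the job done as asked, in the order asked, and still so for the second after the job is handed in, with the robot touching nothing.
It also fails if it takes over 69 s, if anything falls off the work surface, if the arm or the gripper's body presses on something with over 40 N, if the wrist force passes 120 N, or if a joint passes its speed limit or range.

### The arm

A 7-joint arm with a two-finger parallel gripper is mounted at the origin on the work surface. World frame = base frame: x ahead of the robot, y to its left, z up, the work surface at z = 0. Lengths are in m, angles in rad, forces in N, time in s.
With the tool pointing down it reaches from about 0.425 to 0.925 m from the base axis. Payload 6.8 kg.
Tool frame: the origin (TCP) lies at the very end of the fingers, on their centre line; the grasp point (between the pads) lies bot.grip_depth behind it (bot.grip_depth is the distance from the TCP to the grasp point, in m); z points along the fingers, y is the line along which they close (so a half turn about z gives the same grasp; the last joint's range is limited). The gripper opens to 85 mm and grips with 20 to 120 N. Pads are 22 mm wide; open, the fingers measure 114 mm over their backs; the gripper's body (76 mm by 85 mm) begins 54 mm behind the grasp point. The pads swing forward as they close: fully open they stand 13 mm farther back than shut.
Start: joints at [1.239, 0.477, 0.022, 1.555, -0.011, 1.109, -0.083], TCP at [0.15, -0.658, 0.231] pointing down, gripper open.
Joint ranges: [-2.96, 2.96], [-0.34, 2.1], [-1.41, 1.46], [0.24, 2.44], [-1.37, 4.51], [0.17, 1.92], [-2.96, 2.96]. Speed limits (rad/s): [2.39, 2.39, 3.14, 3.14, 3.14, 3.14, 3.14].

### API

Orientations are given as a unit quaternion [w, x, y, z].
In Python, from station import bot gives the robot as it stands.
- The arm moves only by the tool send_rows, never from a script. Its arguments are lists of equal length, an entry for each row: "slide": the shift along the tool's x, y, z in mm, a list of three; "roll": the turn about the tool's z in degrees; "claw": the opening, from 0 (shut) to 1 (fully open). A call has exactly 8 rows; each row is the pose to reach, as a shift and turn from the pose commanded when the call began, along the tool's axes at that moment; what a row does not reach only later rows make up. A row lasts 1/12 s, in which the tool goes at most 41.7 mm and 7.16 degrees, less where a joint would pass 70% of its speed; a pose out of reach is approached as far as the arm can. A call with a gripper value outside its range is refused whole. The fingers move at their own pace and stop on an object; "force" is the grip in N (left out, the last holds). Time passes only in rows, so rows that repeat a pose let the fingers close, or fill a call up. It gives the time, the measured TCP pose, the force, the opening and the grip force at its end, in the units of the state.
- bot.get_obs(): the state, without advancing time (a new reading comes with each control period).
- bot.read_camera(name): name is "scene" or "top" or "wrist"; returns the picture (420x560x3 uint8, red, green, blue); there is no depth.
- bot.camera_model(name): a dict with "camera_matrix" (3x3 intrinsics, pixels), "camera_from_world" (4x4, takes a point from world to camera coordinates). Camera axes: x right, y down, z forward; pixel columns grow to the right and rows downward; lengths in m; the calibration is good to about 2 mm. The wrist camera is an equidistant fisheye: a pixel r from the principal point sees the ray r / f radians off the axis. A picture is of the moment at which its call begins: read the wrist's pose just before it. camera_model takes no time and is no camera call; for the wrist camera it gives the pose at the moment of the call.
- bot.hand_in(): hands the job in; it is judged then, once.
The state is a dict: "t": time; "q": joint angles; "joint_vel": joint speeds; "joint_torque": joint torques, N m; "eef_pos": TCP position; "tool_rot": TCP orientation; "contact_force": force on the tool from outside, world axes, zero at the start; "torque": the same for the moment, N m; "gripper_width": opening from 0.0 (shut) to 1.0 (fully open); "grasp_force": force on a finger pad.
Only numpy, scipy, OpenCV 4.12 (cv2) and the standard library are available. Lean on these libraries where they do the work, as an engineer would, in place of code of your own. Each camera call takes 0.05 s, during which the arm holds its last target. There are 200 camera calls.

## Working session

There is one attempt and no reset: what is moved stays moved. The work goes in short steps, Python scripts to look and compute and a tool call to move; the robot and the scene stay as the last step left them, time stands still between calls to the robot, and variables do not carry over. Pictures are saved under pics/ and viewed, at most 12 in all, crops included, and the job is handed in when it is done.

Besides the shell and the picture viewer there is one more tool, called after ">>>" by a JSON object that holds its "method" and its "body". send_rows: Moves the arm, as the interface text tells. Its arguments: {"type":"object","properties":{"slide":{"type":"array","items":{"type":"array","items":{"type":"number"}}},"roll":{"type":"array","items":{"type":"number"}},"claw":{"type":"array","items":{"type":"number"}},"force":{"type":"number"}},"required":["slide","roll","claw"]}

```bash
mkdir -p pics; ls; python3 - <<'E'
from station import bot
import cv2,numpy as np
np.set_printoptions(precision=4,suppress=True)
print(bot.get_obs(), bot.grip_depth)
for n in("scene","top"):
    cv2.imwrite(f"pics/{n}0.png",bot.read_camera(n)[:,:,::-1])
    m=bot.camera_model(n);print(n,m["camera_matrix"],m["camera_from_world"])
print(bot.camera_model("wrist"))
E
```

```text
pics
{'t': 0.0, 'q': array([ 1.2389,  0.4778,  0.0223,  1.5565, -0.0115,  1.1093, -0.0831]), 'joint_vel': array([ 0.0002, -0.0012, -0.0019, -0.0008,  0.0004,  0.0004, -0.0013]), 'joint_torque': array([  0.0007, -59.6456,   1.6092, -28.1194,   0.0127,   0.0092,
         0.    ]), 'eef_pos': array([ 0.1497, -0.6576,  0.2303]), 'tool_rot': array([-0.0009,  0.9937,  0.1117, -0.0002]), 'contact_force': array([1.0002, 1.1185, 0.2683]), 'torque': array([ 0.0464, -0.0106,  0.0285]), 'grasp_force': 0.0, 'gripper_width': 1.0009846042725283} 0.0187
scene [[415.829    0.     281.5109]
 [  0.     415.829  210.0168]
 [  0.       0.       1.    ]] [[ 0.0406  0.9991  0.0089 -0.0169]
 [ 0.791  -0.0267 -0.6112 -0.3979]
 [-0.6105  0.0318 -0.7914  1.596 ]
 [ 0.      0.      0.      1.    ]]
top [[420.3383   0.     282.6492]
 [  0.     420.3383 212.5202]
 [  0.       0.       1.    ]] [[ 0.016  -0.9999 -0.0034 -0.0159]
 [-0.9867 -0.0152 -0.1618  0.6233]
 [ 0.1618  0.0059 -0.9868  1.2784]
 [ 0.      0.      0.      1.    ]]
{'camera_matrix': array([[325.1923,   0.    , 277.4555],
       [  0.    , 325.1923, 211.7591],
       [  0.    ,   0.    ,   1.    ]]), 'camera_from_world': array([[ 0.2223, -0.975 , -0.0014, -0.6742],
       [-0.9222, -0.2107,  0.3244, -0.0427],
       [-0.3165, -0.0708, -0.9459,  0.3805],
       [ 0.    ,  0.    ,  0.    ,  1.    ]])}
```

View pics/scene0.png

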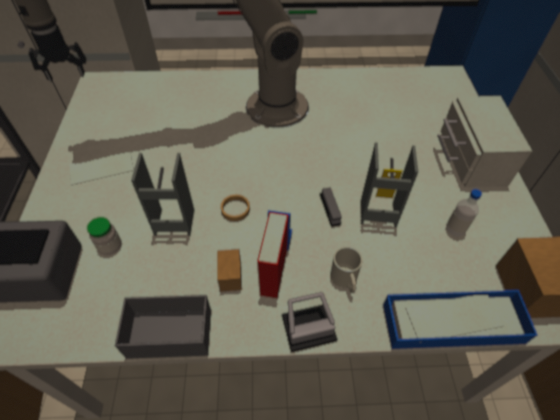

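View pics/top0.png

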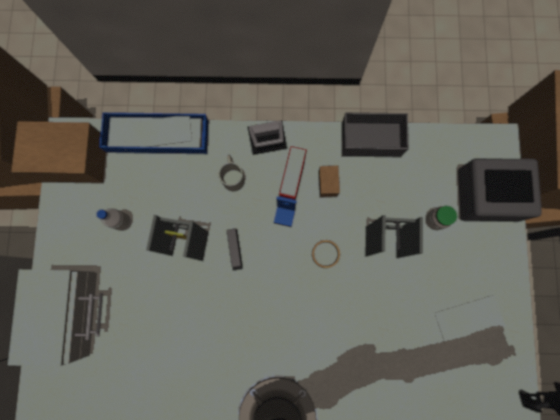

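The scene view, taken from the far side, shows the binder at (273,255) with the wiper mostly hidden behind it. The empty bay is at about (163,200) and bay2, with the paddle, at (388,185). In the top view (up = +x, left = +y) the wiper is at (286,210), the binder at (293,173), the empty bay at (394,235), the tape at (325,253) and the stapler at (235,248). Next I'll get coarse world positions and an enlarged crop.

```bash
cat > h.py <<'E'
from station import bot
import cv2,numpy as np
np.set_printoptions(precision=4,suppress=True)
def ray(m,uv):
    K=m["camera_matrix"];T=m["camera_from_world"];uv=np.atleast_2d(np.asarray(uv,float))
    p=(uv-K[:2,2])/K[0,0]
    if m.get("fish"):
        r=np.linalg.norm(p,axis=1,keepdims=True);d=np.c_[p/np.maximum(r,1e-9)*np.sin(r),np.cos(r)]
    else: d=np.c_[p,np.ones(len(p))]
    R=T[:3,:3];return -R.T@T[:3,3],d@R
def model(n):
    m=dict(bot.camera_model(n));m["fish"]=n=="wrist";return m
def onz(m,uv,z):
    o,d=ray(m,uv);return o+d*((z-o[2])/d[:,2])[:,None]
def proj(m,P):
    P=np.atleast_2d(P);T=m["camera_from_world"];c=P@T[:3,:3].T+T[:3,3];K=m["camera_matrix"]
    if m.get("fish"):
        r=np.linalg.norm(c[:,:2],axis=1,keepdims=True);th=np.arctan2(r,c[:,2:]);p=c[:,:2]/np.maximum(r,1e-9)*th
    else: p=c[:,:2]/c[:,2:]
    return p*K[0,0]+K[:2,2]
E
python3 - <<'E'
from h import *
im=cv2.imread("pics/top0.png");m=model("top")
hsv=cv2.cvtColor(im,cv2.COLOR_BGR2HSV);H,S,V=cv2.split(hsv)
blue=((H>100)&(H<130)&(S>110)).astype(np.uint8);blue[:, :260]=0;blue[:190]=0;blue[:,310:]=0
c=max(cv2.findContours(blue,0,2)[0],key=cv2.contourArea);print("blue",cv2.boundingRect(c),cv2.minAreaRect(c))
b=cv2.boxPoints(cv2.minAreaRect(c));print(b);print("z=.17",onz(m,b,.17),"z=.03",onz(m,b,.03))
red=(((H<8)|(H>172))&(S>110)).astype(np.uint8);red[:,:260]=0;red[:130]=0;red[230:]=0;red[:,320:]=0
c=max(cv2.findContours(red,0,2)[0],key=cv2.contourArea);b=cv2.boxPoints(cv2.minAreaRect(c));print("red",b,onz(m,b,.18))
for n,p,z in(("bayN",(395,220),.2),("tape",(325,253),.02),("stap",(235,248),.04),("batt",(329,180),.07),("bay2",(180,230),.2)):print(n,onz(m,p,z))
a=cv2.resize(im[140:240,255:345],None,fx=5,fy=5,interpolation=cv2.INTER_CUBIC)[:500]
d=cv2.resize(im[205:265,355:430],None,fx=5,fy=5,interpolation=cv2.INTER_CUBIC)
o=np.zeros((500,825,3),np.uint8);o[:,:450]=a;o[:300,450:825]=d;cv2.imwrite("pics/c1.png",np.clip(o[:,:800]*1.5,0,255).astype(np.uint8))
E
```

```text
blue (275, 197, 21, 29) ((284.1891784667969, 210.86488342285156), (18.412687301635742, 26.63263702392578), 9.462322235107422)
[[272.9189 222.4865]
 [277.2973 196.2162]
 [295.4594 199.2433]
 [291.0811 225.5135]]
z=.17 [[ 0.5746  0.0206  0.17  ]
 [ 0.6515  0.0095  0.17  ]
 [ 0.6434 -0.0432  0.17  ]
 [ 0.5667 -0.0315  0.17  ]] z=.03 [[ 0.5941  0.0247  0.03  ]
 [ 0.6801  0.0122  0.03  ]
 [ 0.671  -0.0466  0.03  ]
 [ 0.5853 -0.0336  0.03  ]]
red [[279.5384 195.3077]
 [280.     193.    ]
 [295.1923 196.0385]
 [294.7307 198.3461]] [[ 0.6522  0.0029  0.18  ]
 [ 0.659   0.0017  0.18  ]
 [ 0.6508 -0.0421  0.18  ]
 [ 0.644  -0.0408  0.18  ]]
bayN [[ 0.5827 -0.3209  0.2   ]]
tape [[ 0.5    -0.1428  0.02  ]]
stap [[0.5099 0.1421 0.04  ]]
batt [[ 0.7266 -0.1507  0.07  ]]
bay2 [[0.5453 0.2782 0.2   ]]
```

View pics/c1.png

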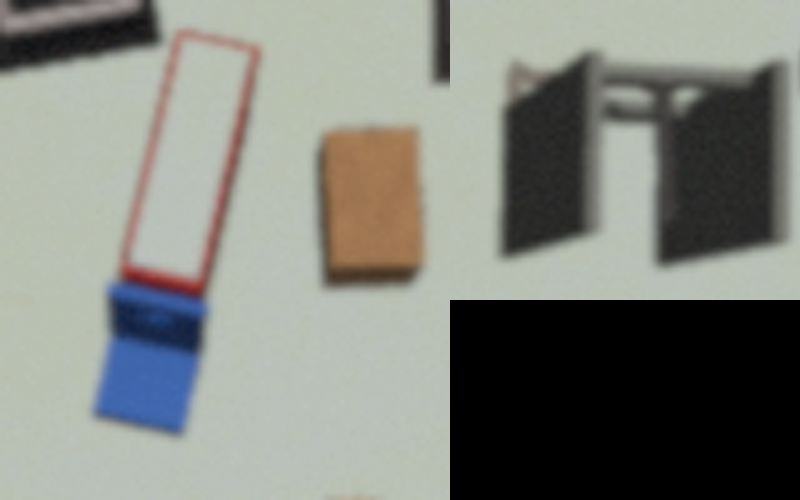

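The crop shows the wiper's plate top running from pixel (276.6,197.6) to (296.6,201.0), yaw about -10° and centre about (0.64,-0.02). The empty bay's cheek tops run (384,216)-(383,251) and (421,218)-(421,253). I'll now move the wrist camera over the bay for a closer look.

>>> {"method": "send_rows", "body": {"slide": [[20,-14,-10],[50,-34,-25],[80,-55,-45],[110,-75,-60],[140,-96,-75],[170,-116,-90],[200,-137,-100],[224,-154,-110]], "roll": [2,4,6,8,10,12,13,13], "claw": [1,1,1,1,1,1,1,1]}}

```text
t: 0.77
eef_pos: [0.3361, -0.4557, 0.3419]
tool_rot: [-0.0, 1.0, -0.001, 0.0]
contact_force: [0.1, -0.6, -0.1]
gripper_width: 1.001
grasp_force: 0.0
```

>>> {"method": "send_rows", "body": {"slide": [[18,-20,-8],[38,-42,-18],[58,-64,-26],[78,-86,-34],[98,-108,-42],[120,-130,-50],[140,-152,-58],[144,-156,-58]], "roll": [0,0,0,0,0,0,0,0], "claw": [1,1,1,1,1,1,1,1]}}

```text
t: 1.43
eef_pos: [0.4828, -0.2973, 0.4006]
tool_rot: [-0.001, 1.0, 0.002, 0.002]
contact_force: [1.1, 0.1, 0.6]
gripper_width: 0.997
grasp_force: 0.0
```

```bash
python3 - <<'E'
from h import *
import pickle
m=model("wrist");im=bot.read_camera("wrist")[:,:,::-1];o=bot.get_obs();print(o["q"],o["eef_pos"])
cv2.imwrite("pics/w1.png",im);pickle.dump(m,open("w1.pkl","wb"))
cv2.imwrite("pics/w1b.png",np.clip(cv2.resize(im,(800,600))*1.4,0,255).astype(np.uint8))
E
```

```text
[ 0.5997  0.1943 -0.1838  1.5733  0.0341  1.3761 -1.1541] [ 0.4817 -0.2986  0.3997]
```

View pics/w1b.png

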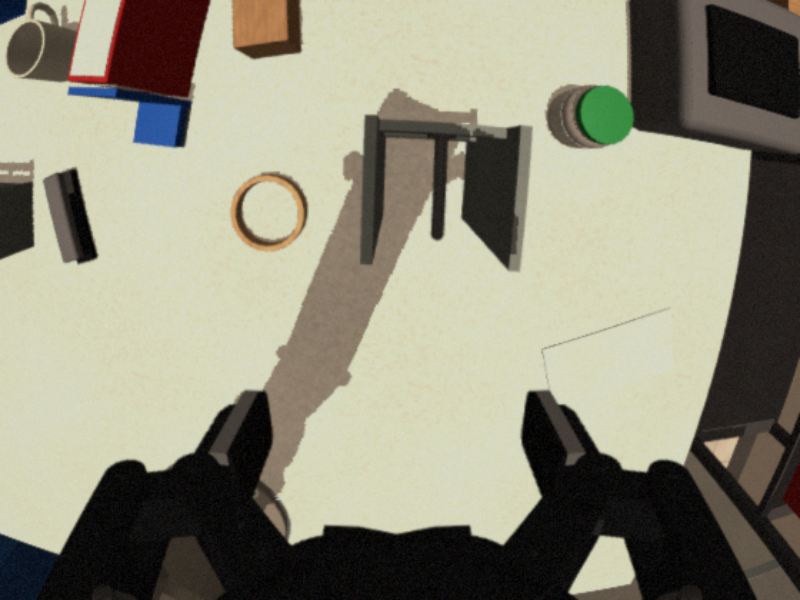

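The wrist view (800×600) shows the empty bay from above. The cheek tops run (371,115)-(366,263) and (526,127)-(514,269), the peg goes from root (441,138) to tip (437,238), and the tape, stapler and wiper are at upper left. Next I'll get the peg axis and cheek edges.

```bash
python3 - <<'E'
from h import *
import pickle
m=pickle.load(open("w1.pkl","rb"));im=cv2.imread("pics/w1.png");g=cv2.GaussianBlur(cv2.cvtColor(im,cv2.COLOR_BGR2GRAY),(3,3),0).astype(float)
s=560/800
# peg centre per row
pts=[]
for v in range(104,166,4):
    row=g[v,296:317];bg=max(np.median(row[:4]),1);print(v,row.astype(int)) if v%8==0 else 0
    k=np.clip(row.max()*0.9-row,0,None)[3:-3];
print("tip col",g[155:175,306].astype(int),"root col",g[84:104,308].astype(int))
for v in(90,110,140,170,182):print("L",v,g[v,248:272].astype(int)); 
for v in(95,115,140,165,180):print("R",v,g[v,345:375].astype(int))
for n,p,z in(("tip",(437,238),.2005),("root",(441,138),.19),("Lb",(371.5,115),.245),("Lf",(366.5,263),.245),("Rb",(525.5,127),.245),("Rf",(514,269),.245)):
    print(n,onz(m,np.array(p)*s,z))
# compare from scene and top cameras
E
```

```text
104 [91 91 91 92 93 92 90 76 49 30 25 26 26 26 23 25 40 65 84 90 94]
112 [91 90 91 93 94 94 88 68 41 27 25 26 26 25 24 27 43 68 87 92 92]
120 [91 90 89 89 90 90 81 57 35 26 26 27 27 25 24 30 53 79 90 91 91]
128 [ 95  94  91  90  90  86  72  50  31  24  24  25  26  25  26  42  78 113
 132 145 152]
136 [ 92  92  92 101 120 129 103  59  30  24  25  26  26  25  30  65 118 148
 153 153 154]
144 [118 140 151 153 150 135  97  51  27  23  25  25  24  26  44  83 125 147
 152 153 154]
152 [153 153 153 153 146 120  75  39  26  26  27  26  24  30  58 108 143 153
 153 153 153]
160 [153 153 152 151 144 111  60  29  25  25  24  23  25  39  75 118 145 153
 153 152 152]
tip col [ 25  25  25  25  25  24  24  25  25  24  25  34  64 108 141 152 153 153
 154 154] root col [87 73 58 51 51 50 50 50 45 34 27 25 25 25 26 27 28 27 26 25]
L 90 [152 153 153 153 152 145 119  81  56  49  48  47  47  47  46  39  34  37
  43  45  45  45  45  45]
L 110 [88 88 88 88 85 77 63 51 47 47 47 47 47 44 40 32 26 23 23 24 29 48 73 86]
L 140 [93 92 91 89 81 66 53 48 47 48 48 48 47 41 32 27 26 26 27 34 56 80 91 92]
L 170 [91 91
[... 280 characters left out ...]
5 [ 24  25  25  24  24  24  24  25  26  27  27  25  25  26  26  26  33  53
  77  89  91  91  91  91  94 109 134 150 152 152]
R 140 [ 26  25  26  25  24  24  25  25  26  26  25  24  24  25  33  54  78  90
  92  92  91  91  94 110 135 150 153 153 152 152]
R 165 [ 26  26  26  26  25  24  25  25  25  25  24  24  26  34  43  48  57  76
  90  94 101 120 142 152 153 152 152 152 153 152]
R 180 [151 139 111  72  42  29  26  26  25  25  29  49  77  92  93  93  93  93
  98 113 134 147 152 153 153 153 153 152 151 152]
tip [[ 0.5006 -0.3276  0.2005]]
root [[ 0.5757 -0.33    0.19  ]]
Lb [[ 0.5885 -0.2811  0.245 ]]
Lf [[ 0.4919 -0.2774  0.245 ]]
Rb [[ 0.5841 -0.3797  0.245 ]]
Rf [[ 0.4889 -0.3768  0.245 ]]
```

```bash
python3 - <<'E'
from h import *
import pickle
m=pickle.load(open("w1.pkl","rb"))
L=onz(m,[(258.4,110),(257.3,140),(256.3,170),(256.1,182)],.245)
R=onz(m,[(366.3,115),(364.3,140),(360.5,180)],.245)
def fit(P):
    a=np.polyfit(P[:,0],P[:,1],1);return a
for P in(L,R):print(P[:,:2],np.degrees(np.arctan(fit(P)[0])),np.polyval(fit(P),.54))
# peg
pz=lambda x:.2005-(x-.5006)/75*10.5*1
P=np.array([onz(m,(u,v),z)[0] for u,v,z in[(308.2,104,.1915),(307.6,120,.1935),(306.6,144,.1972),(306.15,152,.1985),(305.9,160,.2)]])
print(P,np.degrees(np.arctan(fit(P)[0])),np.polyval(fit(P),.54)); print("tip",onz(m,(305.6,167.6),.2005-.004))
print("frontL",onz(m,[(256,184),(360,189)],.245))
# check against other cameras
im={n:cv2.imread(f"pics/{n}0.png") for n in("scene","top")}
for n in im: print(n,proj(model(n),[[.5006,-.3276,.2005],[.575,-.33,.19]]))
t=model("top");print("top cheeks",onz(t,[(384,216),(383,251.4),(420.6,218),(421,253)],.245))
E
```

```text
[[ 0.5614 -0.2796]
 [ 0.5337 -0.2785]
 [ 0.5055 -0.2773]
 [ 0.494  -0.277 ]] -2.2214021019433647 -0.2787511507873904
[[ 0.5595 -0.379 ]
 [ 0.5358 -0.3782]
 [ 0.4971 -0.3769]] -1.97579850972032 -0.3783682841123589
[[ 0.5676 -0.3294  0.1915]
 [ 0.5504 -0.3289  0.1935]
 [ 0.5247 -0.328   0.1972]
 [ 0.5162 -0.3276  0.1985]
 [ 0.5078 -0.3274  0.2   ]] -1.975923009620217 -0.32850440415308524
tip [[ 0.4988 -0.3276  0.1965]]
frontL [[ 0.492  -0.2769  0.245 ]
 [ 0.4882 -0.3771  0.245 ]]
scene [[162.0483 167.1117]
 [158.1536 190.7002]]
top [[398.2865 249.4746]
 [397.3858 223.286 ]]
top cheeks [[ 0.5864 -0.2798  0.245 ]
 [ 0.4913 -0.275   0.245 ]
 [ 0.5825 -0.3778  0.245 ]
 [ 0.4887 -0.3754  0.245 ]]
```

Both views agree on the bay: yaw -2.1°, peg at y = -0.3285 for x = 0.54, tip x ≈ 0.500, back plane x ≈ 0.577. Next I'll hover over the wiper.

>>> {"method": "send_rows", "body": {"slide": [[10,-18,0],[28,-50,5],[46,-82,15],[64,-114,25],[82,-146,35],[100,-178,45],[118,-210,55],[136,-240,65]], "roll": [0,2,4,6,8,10,10,10], "claw": [1,1,1,1,1,1,1,1]}}

```text
t: 2.15
eef_pos: [0.6153, -0.0629, 0.3332]
tool_rot: [0.0, 0.996, -0.089, -0.001]
contact_force: [0.4, -0.3, -0.0]
gripper_width: 1.001
grasp_force: 0.0
```

>>> {"method": "send_rows", "body": {"slide": [[10,-20,8],[22,-36,24],[28,-40,36],[28,-40,36],[28,-40,36],[28,-40,36],[28,-40,36],[28,-40,36]], "roll": [0,0,0,0,0,0,0,0], "claw": [1,1,1,1,1,1,1,1]}}

```text
t: 2.82
eef_pos: [0.6499, -0.0302, 0.2995]
tool_rot: [0.0, 0.996, -0.09, 0.001]
contact_force: [0.2, -0.0, 0.6]
gripper_width: 1.0
grasp_force: 0.0
```

```bash
python3 - <<'E'
from h import *
import pickle
m=model("wrist");im=bot.read_camera("wrist")[:,:,::-1];o=bot.get_obs();print(o["q"],o["eef_pos"],o["tool_rot"])
cv2.imwrite("pics/w2.png",im);pickle.dump(m,open("w2.pkl","wb"))
cv2.imwrite("pics/w2b.png",np.clip(cv2.resize(im,(800,600))*1.4,0,255).astype(np.uint8))
E
```

```text
[ 0.1753  0.4047 -0.3117  1.5202  0.1289  1.2354 -1.905 ] [ 0.6499 -0.0299  0.2994] [ 0.0002  0.996  -0.0894  0.0008]
```

View pics/w2b.png

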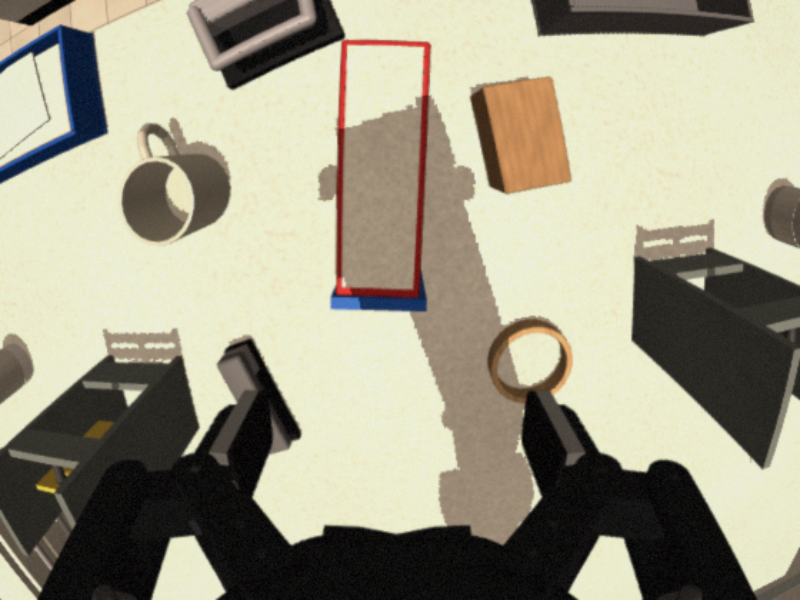

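The wiper's plate top is the blue strip from (331,300) to (426,303), directly in front of the red binder's spine. The space to its left and right is free for the fingers.

```bash
python3 - <<'E'
from h import *
import pickle
m=pickle.load(open("w2.pkl","rb"));im=cv2.imread("pics/w2.png")
H,S,V=cv2.split(cv2.cvtColor(im,cv2.COLOR_BGR2HSV))
b=((H>100)&(H<130)&(S>100)).astype(np.uint8);b[:190]=0;b[235:]=0;b[:,:215]=0;b[:,315:]=0
ys,xs=np.nonzero(b);print(xs.min(),xs.max(),ys.min(),ys.max())
# lower (front) edge of strip per column = front top edge z=.17 ; blue plate front top edge
e=[];
for u in range(236,296,4):
    r=np.nonzero(b[:,u])[0];e.append((u,r.max()+.5))
P=onz(m,e,.17)
a=np.polyfit(P[:,1],P[:,0],1);print("front edge yaw",-np.degrees(np.arctan(-a[0]))*-1 if 0 else np.degrees(np.arctan(-a[0])))
for v in range(205,217,2):
    r=np.nonzero(b[v])[0];print(v,r.min(),r.max(),onz(m,[(r.min()-.5,v),(r.max()+.5,v)],.17)[:,:2].ravel())
o=bot.get_obs();w,x,y,z=o["tool_rot"];
from scipy.spatial.transform import Rotation as R
Rt=R.from_quat([x,y,z,w]).as_matrix();print(Rt)
print("front edge pts",P[[0,-1]])
E
```

```text
232 297 195 217
front edge yaw -11.925246879752907
205 234 296 [ 0.6534  0.0084  0.6435 -0.0463]
207 233 297 [ 0.6518  0.0097  0.6415 -0.0468]
209 232 297 [ 0.6501  0.011   0.6397 -0.0466]
211 232 297 [ 0.6483  0.0114  0.6378 -0.0463]
213 232 297 [ 0.6464  0.0118  0.636  -0.046 ]
215 232 297 [ 0.6446  0.0122  0.6341 -0.0457]
[[ 0.984  -0.1781  0.0015]
 [-0.1781 -0.984  -0.0005]
 [ 0.0016  0.0002 -1.    ]]
front edge pts [[ 0.6434  0.0083  0.17  ]
 [ 0.6327 -0.0405  0.17  ]]
```

>>> {"method": "send_rows", "body": {"slide": [[-6,-6,5],[-12,-11,20],[-12,-11,45],[-12,-11,70],[-12,-11,90],[-12,-11,100],[-12,-11,105],[-12,-11,105]], "roll": [0.5,1.5,1.5,1.5,1.5,1.5,1.5,1.5], "claw": [1,1,1,1,1,1,1,1]}}

```text
t: 3.53
eef_pos: [0.6395, -0.0156, 0.1927]
tool_rot: [0.0, 0.995, -0.102, -0.001]
contact_force: [-0.6, -1.3, 0.2]
gripper_width: 0.999
grasp_force: 0.0
```

```bash
python3 - <<'E'
from h import *
m=model("wrist");im=bot.read_camera("wrist")[:,:,::-1]
cv2.imwrite("pics/w3b.png",np.clip(cv2.resize(im[120:420,80:480],(800,600))*1.5,0,255).astype(np.uint8))
E
```

```text
(no output)
```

View pics/w3b.png

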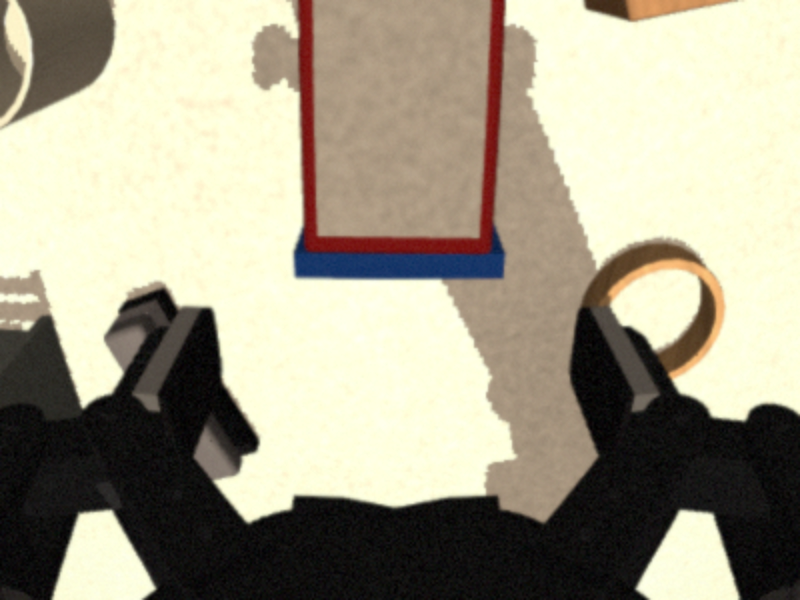

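The plate edge spans (295,277)-(503,277), level with the image, and the fingers' centre is at column 394.5, so the tool is aligned to about 1 mm. I'll descend and grip.

>>> {"method": "send_rows", "body": {"slide": [[0,1,8],[0,1,20],[0,1,32],[0,1,44],[0,1,56],[0,1,64],[0,1,64],[0,1,64]], "roll": [0,0,0,0,0,0,0,0], "claw": [1,1,1,1,1,1,1,1]}}

```text
t: 4.25
eef_pos: [0.6395, -0.0167, 0.1285]
tool_rot: [0.0, 0.995, -0.102, -0.001]
contact_force: [-0.4, 0.1, 0.4]
gripper_width: 0.999
grasp_force: 0.0
```

>>> {"method": "send_rows", "body": {"slide": [[0,0,0],[0,0,0],[0,0,0],[0,0,0],[0,0,0],[0,0,0],[0,0,0],[0,0,0]], "roll": [0,0,0,0,0,0,0,0], "claw": [0.9,0.8,0.75,0.7,0.65,0.6,0.55,0.5], "force": 40}}

```text
t: 4.92
eef_pos: [0.6407, -0.0167, 0.1302]
tool_rot: [-0.0, 0.995, -0.102, 0.001]
contact_force: [1.0, -0.6, 6.0]
gripper_width: 0.697
grasp_force: 43.8
```

>>> {"method": "send_rows", "body": {"slide": [[-2,0,-1],[-6,0,-3],[-14,0,-4],[-24,0,-8],[-36,0,-12],[-50,1,-16],[-64,2,-18],[-72,3,-18]], "roll": [0,0,0,0,0,0,0,0], "claw": [0.5,0.5,0.5,0.5,0.5,0.5,0.5,0.5]}}

```text
t: 5.58
eef_pos: [0.5662, -0.0046, 0.1476]
tool_rot: [0.0, 0.995, -0.101, -0.001]
contact_force: [-0.0, 0.4, -1.4]
gripper_width: 0.694
grasp_force: 43.3
```

>>> {"method": "send_rows", "body": {"slide": [[-10,0,0],[-24,1,0],[-34,2,0],[-37,2,0],[-37,2,2],[-37,2,6],[-37,2,10],[-37,2,14]], "roll": [-1,-4,-7,-10,-10,-10,-10,-10], "claw": [0.5,0.5,0.5,0.5,0.5,0.5,0.5,0.5]}}

```text
t: 6.25
eef_pos: [0.5323, 0.0003, 0.1327]
tool_rot: [-0.0, 1.0, -0.015, -0.0]
contact_force: [0.1, -0.2, -0.9]
gripper_width: 0.695
grasp_force: 43.3
```

```bash
python3 - <<'E'
from h import *
o=bot.get_obs();print(o)
a=bot.read_camera("top")[:,:,::-1];b=bot.read_camera("wrist")[:,:,::-1]
a=cv2.resize(a[170:270,215:315],(400,400));b=cv2.resize(b,(400,300))
s=bot.read_camera("scene")[:,:,::-1];s=cv2.resize(s[110:260,200:350],(400,400))
c=np.zeros((600,800,3),np.uint8);c[:400,:400]=a;c[:400,400:]=s;c[400:,:400]=b[100:];cv2.imwrite("pics/p4.png",np.clip(c*1.4,0,255).astype(np.uint8))
E
```

```text
{'t': 6.25, 'q': array([ 0.177 ,  0.3904, -0.3617,  1.968 ,  0.1861,  0.8149, -1.8891]), 'joint_vel': array([-0.0201,  0.0705,  0.0173,  0.0378,  0.0398, -0.0997, -0.0311]), 'joint_torque': array([  0.1573, -49.0787,  -3.082 , -23.107 ,  -0.049 ,   0.1457,
         0.0372]), 'eef_pos': array([0.5323, 0.0003, 0.1327]), 'tool_rot': array([-0.    ,  0.9999, -0.0151, -0.    ]), 'contact_force': array([ 0.1455, -0.1528, -0.8508]), 'torque': array([ 0.0589,  0.0315, -0.0016]), 'grasp_force': 43.33577021956444, 'gripper_width': 0.6945792761312178}
```

View pics/p4.png

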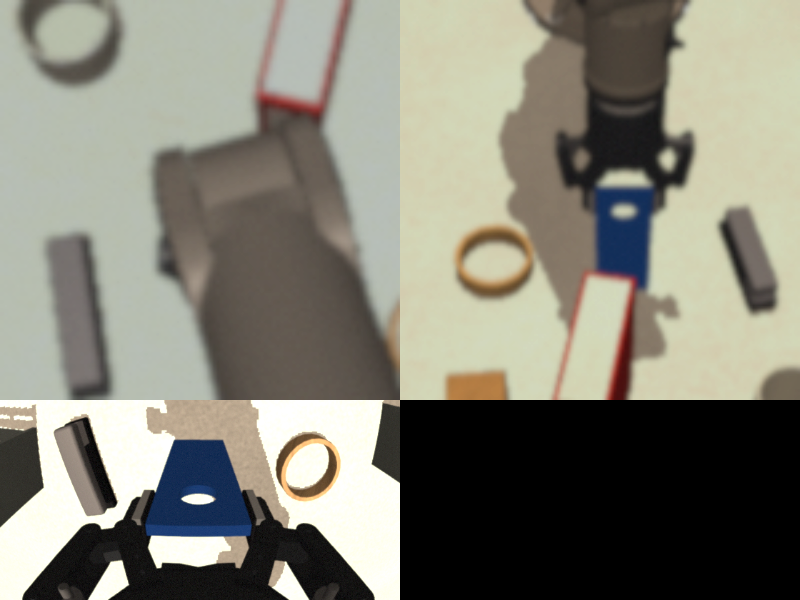

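The wiper is held squarely in the gripper and free of the binder. I'll set it down and release it.

>>> {"method": "send_rows", "body": {"slide": [[0,0,1],[0,0,2],[0,0,3],[0,0,4],[0,0,4],[0,0,4],[0,0,4],[0,0,4]], "roll": [0,0,0,0,0,0,0,0], "claw": [0.5,0.5,0.5,0.5,0.5,0.5,0.5,0.5]}}

```text
t: 7.07
eef_pos: [0.5327, 0.0004, 0.1301]
tool_rot: [0.0, 1.0, -0.015, 0.001]
contact_force: [-1.5, -1.2, 5.8]
gripper_width: 0.693
grasp_force: 43.9
```

>>> {"method": "send_rows", "body": {"slide": [[0,0,0],[0,0,0],[0,0,0],[0,0,0],[0,0,0],[0,0,0],[0,0,0],[0,0,0]], "roll": [0,0,0,0,0,0,0,0], "claw": [0.69,0.71,0.73,0.76,0.8,0.9,1,1]}}

```text
t: 7.73
eef_pos: [0.5321, 0.0004, 0.1293]
tool_rot: [-0.0, 1.0, -0.015, -0.0]
contact_force: [-0.2, -0.1, 0.7]
gripper_width: 1.001
grasp_force: 0.0
```

>>> {"method": "send_rows", "body": {"slide": [[0,0,-6],[0,0,-20],[0,0,-40],[0,0,-70],[0,0,-100],[0,0,-125],[0,0,-140],[0,0,-140]], "roll": [0,0,0,0,0,0,0,0], "claw": [1,1,1,1,1,1,1,1]}}

```text
t: 8.4
eef_pos: [0.5342, 0.0007, 0.2737]
tool_rot: [-0.0, 1.0, -0.015, 0.004]
contact_force: [0.7, 0.5, -0.0]
gripper_width: 1.003
grasp_force: 0.0
```

>>> {"method": "send_rows", "body": {"slide": [[0,0,0],[0,0,0],[0,0,0],[0,0,0],[0,0,0],[0,0,0],[0,0,0],[0,0,0]], "roll": [-7,-14,-21,-28,-35,-42,-49,-56], "claw": [1,1,1,1,1,1,1,1]}}

```text
t: 9.07
eef_pos: [0.5316, 0.0003, 0.2686]
tool_rot: [-0.0, 0.888, 0.459, -0.001]
contact_force: [-0.0, 0.3, -0.1]
gripper_width: 1.002
grasp_force: 0.0
```

>>> {"method": "send_rows", "body": {"slide": [[0,0,0],[0,0,0],[0,0,0],[0,0,0],[0,0,0],[0,0,0],[0,0,0],[0,0,0]], "roll": [-7,-14,-21,-28,-34,-34,-34,-34], "claw": [1,1,1,1,1,1,1,1]}}

```text
t: 9.73
eef_pos: [0.5319, 0.0003, 0.269]
tool_rot: [-0.0, 0.718, 0.696, -0.0]
contact_force: [0.5, 0.2, -0.3]
gripper_width: 1.0
grasp_force: 0.0
```

```bash
python3 - <<'E'
from h import *
import pickle
m=model("wrist");im=bot.read_camera("wrist")[:,:,::-1];o=bot.get_obs();print(o["q"],o["eef_pos"],o["tool_rot"])
cv2.imwrite("pics/w5.png",im);pickle.dump(m,open("w5.pkl","wb"))
cv2.imwrite("pics/w5b.png",np.clip(cv2.resize(im,(800,600))*1.4,0,255).astype(np.uint8))
E
```

```text
[ 0.4024  0.2637 -0.6172  1.8188  0.169   1.1123 -0.3054] [0.5319 0.0004 0.2691] [-0.0001  0.7182  0.6958 -0.0002]
```

View pics/w5b.png

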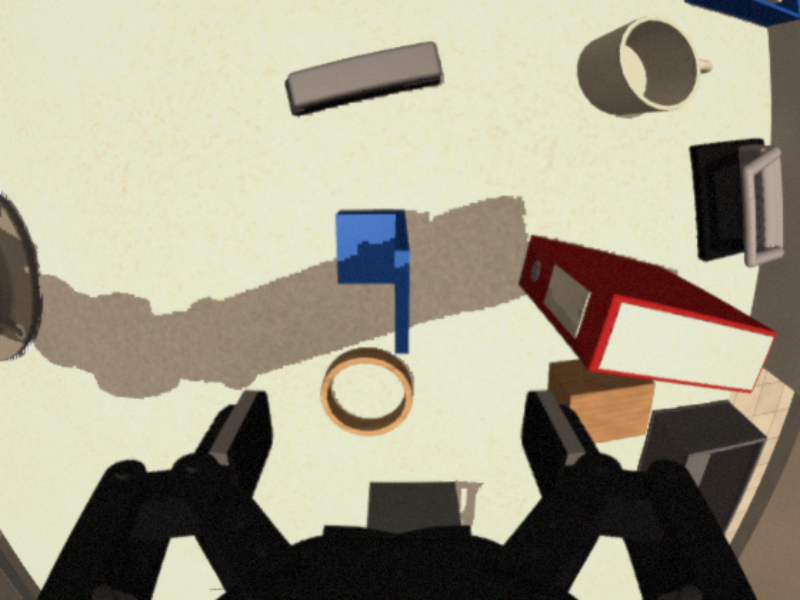

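The wiper stands upright on its own. The plate's top strip is at columns 395-409, with its lower end at row 353, between the open fingers.

```bash
python3 - <<'E'
from h import *
import pickle
m=pickle.load(open("w5.pkl","rb"));im=cv2.imread("pics/w5.png")
H,S,V=cv2.split(cv2.cvtColor(im,cv2.COLOR_BGR2HSV))
b=((H>100)&(H<130)&(S>90)).astype(np.uint8);b[:140]=0;b[255:]=0;b[:,:230]=0;b[:,295:]=0
for v in range(146,252,4):
    r=np.nonzero(b[v])[0]
    if len(r):print(v,r.min(),r.max(),onz(m,[(r.min()-.5,v),(r.max()+.5,v)],.17)[:,:2].ravel(),V[v,r.max()-8:r.max()+1])
o=np.nonzero(b[:,281])[0];print(o.min(),o.max(),onz(m,[(281,o.max()+.5)],.17))
E
```

```text
150 236 282 [0.5017 0.051  0.5368 0.0496] [130 134 126  64  46  47  49  48  50]
154 235 283 [0.5007 0.048  0.5375 0.0466] [137 127  63  53  46  48  48  47  53]
158 236 283 [0.5013 0.0449 0.5374 0.0435] [134 113  60  47  47  49  45  45  50]
162 236 283 [0.5011 0.0418 0.5373 0.0404] [136 113  62  51  49  50  52  51  48]
166 236 284 [0.5009 0.0387 0.538  0.0374] [81 55 50 49 44 49 48 47 50]
170 236 284 [0.5007 0.0356 0.5379 0.0343] [58 52 48 49 48 48 48 46 50]
174 236 285 [0.5005 0.0325 0.5386 0.0311] [56 58 55 55 55 56 55 55 60]
178 236 286 [0.5003 0.0294 0.5392 0.028 ] [137 135 135 134 136 136 135 134 127]
182 236 286 [0.5001 0.0262 0.5392 0.0249] [136 134 134 132 135 135 132 132 116]
186 236 285 [0.4999 0.0231 0.5383 0.0217] [131 130 125 101  99  94  73  68  69]
190 237 285 [0.5005 0.0199 0.5382 0.0186] [66 66 68 69 68 69 66 70 70]
194 237 285 [0.5002 0.0167 0.5382 0.0154] [68 69 70 69 70 68 70 66 69]
198 276 285 [0.5304 0.0124 0.5381 0.0121] [67 68 67 66 68 68 68 68 68]
202 277 285 [0.531  0.0091 0.538  0.0089] [71 67 69 69 69 69 68 67 69]
206 277 285 [0.5309 0.0059 0.5379 0.0056] [67 71 67 67 68 70 67 67 71]
210 277 285 [0.5308 0.0026 0.5378 0.0023] [70 65 65 68 68 68 66 67 70]
214 277 285 [ 0.5307 -0.0008  0.5378 -0.001 ] [69 69 67 66 68 67 69 69 70]
218 277 285 [ 0.5306 -0.0041  0.5377 -0.0043] [69 67 68 68 68 69 65 69 68]
222 277 285 [ 0.5305 -0.0075  0.5376 -0.0077] [70 65 67 66 68 68 68 66 68]
226 277 285 [ 0.5304 -0.0109  0.5375 -0.0111] [67 68 67 68 65 68 65 68 70]
230 277 285 [ 0.5302 -0.0143  0.5374 -0.0146] [66 65 68 67 67 70 68 67 75]
234 277 284 [ 0.5301 -0.0178  0.5366 -0.018 ] [103  71  68  68  69  68  66  67  67]
238 277 284 [ 0.53   -0.0213  0.5365 -0.0215] [108  69  67  65  69  65  69  68  67]
242 277 284 [ 0.5299 -0.0249  0.5364 -0.0251] [106  72  68  64  65  65  66  70  64]
246 277 284 [ 0.5298 -0.0285  0.5363 -0.0287] [110  76  72  73  69  72  71  71  72]
148 246 [[ 0.5334 -0.029   0.17  ]]
```

The plate centre is at (0.534, 0.001) with yaw -1.8°. I'll grip across the thickness near the top corner, 19 mm towards -y, so the fingers pass beside the peg.

>>> {"method": "send_rows", "body": {"slide": [[-9,1,5],[-19,2,20],[-19,2,45],[-19,2,70],[-19,2,92],[-19,2,108],[-19,2,118],[-19,2,121]], "roll": [0,0,0,0,0,0,0,0], "claw": [1,1,1,1,1,1,1,1]}}

```text
t: 10.45
eef_pos: [0.5324, -0.0193, 0.1464]
tool_rot: [-0.001, 0.718, 0.696, -0.001]
contact_force: [-0.8, -0.2, -0.5]
gripper_width: 1.002
grasp_force: 0.0
```

>>> {"method": "send_rows", "body": {"slide": [[0,0,0],[0,0,0],[0,0,0],[0,0,0],[0,0,0],[0,0,0],[0,0,0],[0,0,0]], "roll": [0,0,0,0,0,0,0,0], "claw": [0.9,0.75,0.6,0.45,0.35,0.25,0.2,0.15], "force": 20}}

```text
t: 11.12
eef_pos: [0.5336, -0.0187, 0.1485]
tool_rot: [0.0, 0.717, 0.697, 0.0]
contact_force: [-0.2, -0.4, -0.3]
gripper_width: 0.15
grasp_force: 0.0
```

>>> {"method": "send_rows", "body": {"slide": [[0,0,0],[0,0,0],[0,0,0],[0,0,0],[0,0,0],[0,0,0],[0,0,0],[0,0,0]], "roll": [0,0,0,0,0,0,0,0], "claw": [0.12,0.1,0.07,0.04,0,0,0,0], "force": 60}}

```text
t: 11.78
eef_pos: [0.5338, -0.0187, 0.1485]
tool_rot: [0.0, 0.717, 0.697, 0.0]
contact_force: [1.1, -0.7, 1.1]
gripper_width: 0.078
grasp_force: 59.3
```

>>> {"method": "send_rows", "body": {"slide": [[0,0,-5],[0,0,-15],[0,-4,-28],[-8,-12,-42],[-24,-24,-56],[-48,-38,-68],[-76,-52,-75],[-106,-66,-76]], "roll": [0,0,0,0,0,0,0,0], "claw": [0,0,0,0,0,0,0,0]}}

```text
t: 12.45
eef_pos: [0.4646, -0.1227, 0.2271]
tool_rot: [0.002, 0.717, 0.697, 0.001]
contact_force: [1.2, -1.2, -1.8]
gripper_width: 0.078
grasp_force: 58.9
```

>>> {"method": "send_rows", "body": {"slide": [[-30,-12,0],[-60,-17,0],[-90,-19,0],[-120,-19,0],[-150,-19,0],[-180,-19,0],[-204,-19,0],[-222,-19,0]], "roll": [0,0,0,0,0,0,0,0], "claw": [0,0,0,0,0,0,0,0]}}

```text
t: 13.12
eef_pos: [0.4381, -0.3465, 0.2255]
tool_rot: [0.001, 0.718, 0.696, -0.0]
contact_force: [1.0, 0.6, -1.2]
gripper_width: 0.078
grasp_force: 58.9
```

```bash
python3 - <<'E'
from h import *
import pickle
m=model("wrist");im=bot.read_camera("wrist")[:,:,::-1];o=bot.get_obs();print(o["eef_pos"],o["tool_rot"],o["contact_force"],o["gripper_width"])
cv2.imwrite("pics/w6.png",im);pickle.dump(m,open("w6.pkl","wb"))
s=bot.read_camera("scene")[:,:,::-1];cv2.imwrite("pics/s6.png",s)
c=np.zeros((600,800,3),np.uint8);c[:,:]=cv2.resize(im,(800,600));c[:240,:300]=cv2.resize(s[120:240,90:240],(300,240))
cv2.imwrite("pics/w6b.png",np.clip(c*1.4,0,255).astype(np.uint8))
E
```

```text
[ 0.4375 -0.35    0.2254] [ 0.0012  0.7194  0.6946 -0.0007] [-0.5991 -2.8352 -1.2715] 0.0738923792789899
```

View pics/w6b.png

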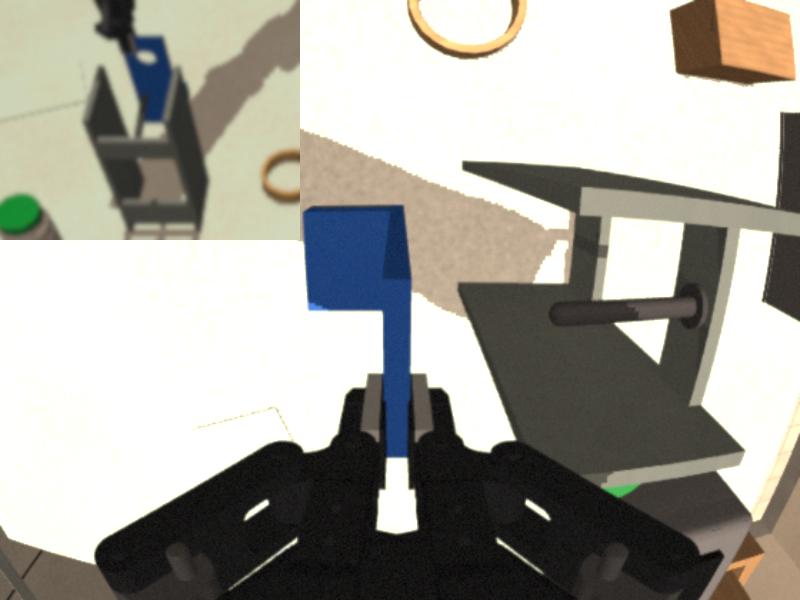

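The inset shows the wiper in front of the bay with its pad pointing out. The wrist view shows the peg from tip (553,314) to root (690,305) and the plate at columns 385-410, with its -y top corner at row 457. Next I'll check the eye-to-peg offset.

```bash
python3 - <<'E'
from h import *
import pickle
m=pickle.load(open("w6.pkl","rb"));s=.7
im=cv2.imread("pics/w6.png")
H,S,V=cv2.split(cv2.cvtColor(im,cv2.COLOR_BGR2HSV));b=((H>100)&(H<130)&(S>90)).astype(np.uint8)
o=bot.get_obs();print(o["eef_pos"],o["tool_rot"],o["contact_force"])
z=o["eef_pos"][2]+.0215
for v in range(190,325,8):
    r=np.nonzero(b[v,255:300])[0]+255
    if len(r):print(v,r.min(),r.max(),onz(m,[((r.min()+r.max())/2,v)],z)[0,:2])
r=np.nonzero(b[:,278])[0];print("end",r.max(),onz(m,[(278,r.max()+.5)],z))
for p,zz in(((553,314),.2005),((620,309),.195),((690,305),.191)):print(onz(m,np.array(p)*s,zz))
E
```

```text
[ 0.4377 -0.3476  0.2252] [ 0.0006  0.7192  0.6948 -0.0004] [-0.6898  0.8649 -1.5436]
190 255 286 [ 0.4366 -0.2955]
198 255 287 [ 0.4367 -0.2987]
206 255 286 [ 0.4364 -0.302 ]
214 255 286 [ 0.4362 -0.3053]
222 269 286 [ 0.4389 -0.3087]
230 269 286 [ 0.4388 -0.3122]
238 269 286 [ 0.4387 -0.3157]
246 269 286 [ 0.4386 -0.3193]
254 269 286 [ 0.4384 -0.3229]
262 268 287 [ 0.4383 -0.3267]
270 268 287 [ 0.4382 -0.3306]
278 268 287 [ 0.4381 -0.3345]
286 269 286 [ 0.438  -0.3386]
294 269 286 [ 0.4378 -0.3428]
302 269 285 [ 0.4375 -0.3472]
310 270 285 [ 0.4375 -0.3517]
318 269 285 [ 0.4372 -0.3564]
end 378 [[ 0.4363 -0.399   0.2467]]
[[ 0.501  -0.3272  0.2005]]
[[ 0.5345 -0.3282  0.195 ]]
[[ 0.5758 -0.3292  0.191 ]]
```

>>> {"method": "send_rows", "body": {"slide": [[0,0,2],[0,0,5],[0,0,8],[0,0,8],[0,0,8],[0,0,8],[0,0,8],[0,0,8]], "roll": [0,0,0,0,0,0,0,0], "claw": [0,0,0,0,0,0,0,0]}}

```text
t: 13.88
eef_pos: [0.4391, -0.344, 0.2164]
tool_rot: [0.0, 0.717, 0.697, 0.0]
contact_force: [0.3, 0.3, -2.4]
gripper_width: 0.081
grasp_force: 58.8
```

>>> {"method": "send_rows", "body": {"slide": [[0,4,0],[0,12,0],[0,22,0],[0,32,0],[0,42,0],[0,52,0],[0,60,0],[0,64,0]], "roll": [0,0,0,0,0,0,0,0], "claw": [0,0,0,0,0,0,0,0]}}

```text
t: 14.55
eef_pos: [0.5047, -0.3455, 0.2162]
tool_rot: [0.0, 0.717, 0.697, 0.0]
contact_force: [0.2, -0.1, -2.0]
gripper_width: 0.087
grasp_force: 58.9
```

>>> {"method": "send_rows", "body": {"slide": [[0,4,0],[-1,10,0],[-1,17,1],[-1,24,1],[-1,31,2],[-1,36,2],[-1,38,2],[-1,38,2]], "roll": [0,0,0,0,0,0,0,0], "claw": [0,0,0,0,0,0,0,0]}}

```text
t: 15.22
eef_pos: [0.5415, -0.3478, 0.2142]
tool_rot: [-0.0, 0.717, 0.697, 0.0]
contact_force: [0.0, -0.3, -2.0]
gripper_width: 0.078
grasp_force: 58.9
```

```bash
python3 - <<'E'
from h import *
import pickle
m=model("wrist");im=bot.read_camera("wrist")[:,:,::-1];o=bot.get_obs();print(o["eef_pos"],o["tool_rot"],o["contact_force"],o["gripper_width"])
cv2.imwrite("pics/w7.png",im);pickle.dump(m,open("w7.pkl","wb"))
s=bot.read_camera("scene")[:,:,::-1]
c=cv2.resize(im,(800,600));c[:320,:400]=cv2.resize(s[120:240,90:240],(400,320))
cv2.imwrite("pics/w7b.png",np.clip(c*1.4,0,255).astype(np.uint8))
E
```

```text
[ 0.541  -0.3479  0.2142] [-0.0001  0.7173  0.6968 -0.    ] [-0.0099  0.7573 -1.4796] 0.0729589775162721
```

View pics/w7b.png

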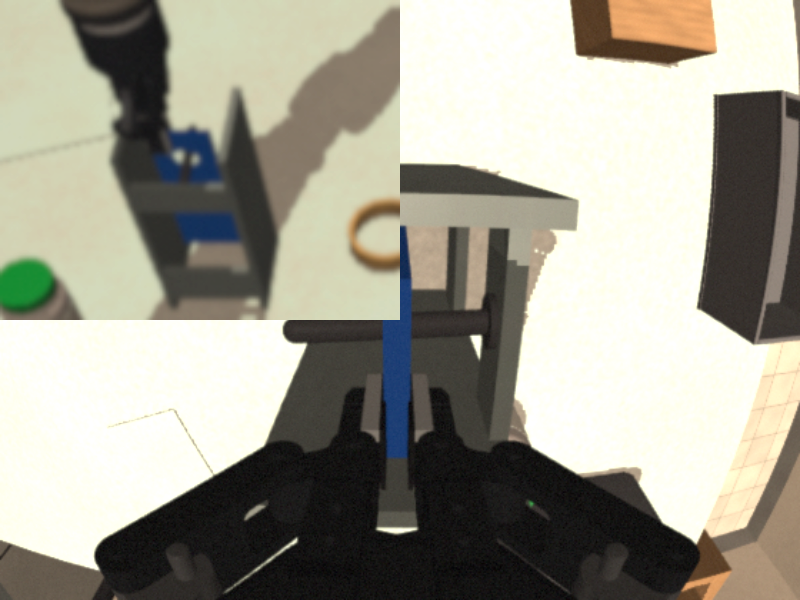

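The peg passes through the eye and shows on both sides of the plate, from (290,330) to (490,320), with no contact force. I'll lower it onto the peg.

>>> {"method": "send_rows", "body": {"slide": [[0,0,2],[0,0,5],[0,0,8],[0,0,9],[0,0,10],[0,0,11],[0,0,11],[0,0,11]], "roll": [0,0,0,0,0,0,0,0], "claw": [0,0,0,0,0,0,0,0]}}

```text
t: 15.98
eef_pos: [0.5409, -0.348, 0.2033]
tool_rot: [0.0, 0.717, 0.697, 0.0]
contact_force: [-0.6, 0.3, -1.9]
gripper_width: 0.077
grasp_force: 58.9
```

>>> {"method": "send_rows", "body": {"slide": [[0,0,0.5],[0,0,1],[0,0,1.5],[0,0,2],[0,0,2],[0,0,2],[0,0,2],[0,0,2]], "roll": [0,0,0,0,0,0,0,0], "claw": [0,0,0,0,0,0,0,0]}}

```text
t: 16.65
eef_pos: [0.541, -0.348, 0.2015]
tool_rot: [0.0, 0.717, 0.697, 0.0]
contact_force: [-1.1, -0.6, 1.4]
gripper_width: 0.081
grasp_force: 59.2
```

>>> {"method": "send_rows", "body": {"slide": [[0,0,0],[0,0,0],[0,0,0],[0,0,0],[0,0,0],[0,0,0],[0,0,0],[0,0,0]], "roll": [0,0,0,0,0,0,0,0], "claw": [0.09,0.1,0.12,0.15,0.19,0.23,0.27,0.3], "force": 20}}

```text
t: 17.32
eef_pos: [0.5409, -0.348, 0.2013]
tool_rot: [0.0, 0.717, 0.697, 0.0]
contact_force: [-1.3, -0.0, -0.1]
gripper_width: 0.3
grasp_force: 0.0
```

>>> {"method": "send_rows", "body": {"slide": [[0,0,0],[0,0,-2],[0,0,-6],[0,0,-14],[0,0,-24],[0,0,-36],[0,0,-50],[0,0,-60]], "roll": [0,0,0,0,0,0,0,0], "claw": [0.32,0.34,0.34,0.34,0.34,0.34,0.34,0.34]}}

```text
t: 17.98
eef_pos: [0.5416, -0.3483, 0.264]
tool_rot: [0.001, 0.717, 0.697, 0.0]
contact_force: [0.1, 0.2, 0.5]
gripper_width: 0.34
grasp_force: 0.0
```

>>> {"method": "send_rows", "body": {"slide": [[0,0,-20],[0,0,-50],[0,0,-80],[0,-10,-110],[0,-30,-130],[0,-60,-140],[0,-90,-140],[0,-100,-140]], "roll": [0,0,0,0,0,0,0,0], "claw": [0.34,0.34,0.34,0.34,0.34,0.34,0.34,0.34]}}

```text
t: 18.65
eef_pos: [0.4378, -0.346, 0.4038]
tool_rot: [0.001, 0.718, 0.696, -0.001]
contact_force: [-0.4, -1.0, -0.1]
gripper_width: 0.342
grasp_force: 0.0
```

```bash
python3 - <<'E'
from h import *
im=bot.read_camera("wrist")[:,:,::-1];s=bot.read_camera("scene")[:,:,::-1];t=bot.read_camera("top")[:,:,::-1]
c=np.zeros((600,800,3),np.uint8);c[:300,:400]=cv2.resize(im,(400,300));c[:300,400:]=cv2.resize(s[110:260,80:280],(400,300))
c[300:,:400]=cv2.resize(s,(400,300));c[300:,400:]=cv2.resize(t,(400,300))
cv2.imwrite("pics/f8.png",np.clip(c*1.4,0,255).astype(np.uint8));o=bot.get_obs();print(o["t"],o["contact_force"])
E
```

```text
18.8 [-0.6346 -0.4736  0.0418]
```

View pics/f8.png

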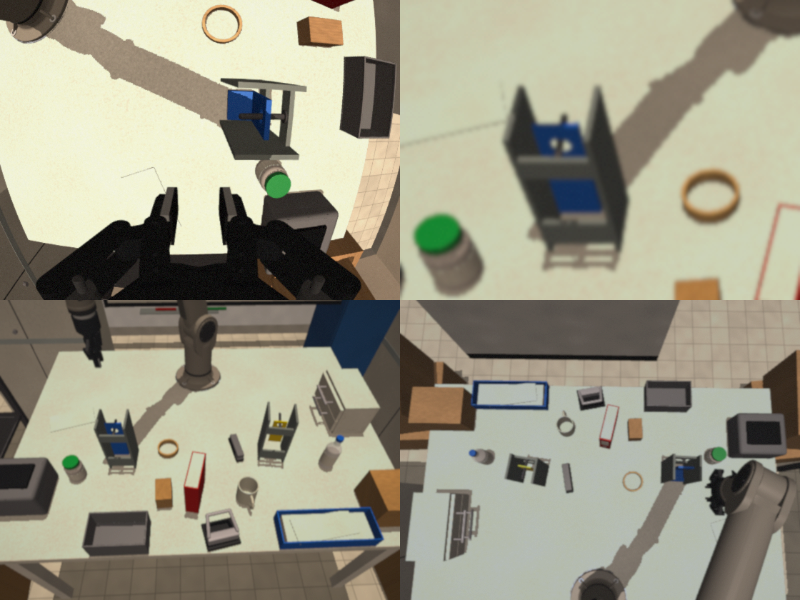

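The wiper hangs on the peg inside the bay, pad outward, with the peg showing through the eye. Everything else is where it was. I'll let it settle, check that it is still, and hand in.

>>> {"method": "send_rows", "body": {"slide": [[0,0,0],[0,0,0],[0,0,0],[0,0,0],[0,0,0],[0,0,0],[0,0,0],[0,0,0]], "roll": [0,0,0,0,0,0,0,0], "claw": [0.34,0.34,0.34,0.34,0.34,0.34,0.34,0.34]}}

```text
t: 19.47
eef_pos: [0.441, -0.3451, 0.4013]
tool_rot: [-0.0, 0.717, 0.697, 0.0]
contact_force: [0.8, -0.8, 0.4]
gripper_width: 0.336
grasp_force: 0.0
```

>>> {"method": "send_rows", "body": {"slide": [[0,0,0],[0,0,0],[0,0,0],[0,0,0],[0,0,0],[0,0,0],[0,0,0],[0,0,0]], "roll": [0,0,0,0,0,0,0,0], "claw": [0.34,0.34,0.34,0.34,0.34,0.34,0.34,0.34]}}

```text
t: 20.13
eef_pos: [0.4409, -0.3452, 0.4013]
tool_rot: [0.0, 0.717, 0.697, 0.0]
contact_force: [0.4, -0.6, -0.4]
gripper_width: 0.34
grasp_force: 0.0
```

```bash
python3 - <<'E'
from h import *
def blue():
    im=bot.read_camera("wrist")[:,:,::-1].copy();H,S,V=cv2.split(cv2.cvtColor(im,cv2.COLOR_BGR2HSV))
    b=((H>100)&(H<130)&(S>90));b[:,:300]=0;b[:,400:]=0;b[100:]=b[100:]&False if 0 else b[100:];b[240:]=0
    y,x=np.nonzero(b);return len(x),x.mean(),y.mean(),x.min(),x.max(),y.min(),y.max()
for i in range(3):print(blue())
print(bot.hand_in())
E
```

```text
(2600, np.float64(348.4846153846154), np.float64(154.46), np.int64(316), np.int64(378), np.int64(128), np.int64(198))
(2601, np.float64(348.47020376778164), np.float64(154.43867743175701), np.int64(316), np.int64(378), np.int64(128), np.int64(198))
(2596, np.float64(348.4437596302003), np.float64(154.43412942989215), np.int64(316), np.int64(378), np.int64(128), np.int64(198))
the job is handed in; nothing more can be done
None
```

The wiper was taken out, stood upright about 11 cm from where it started and released, then hung by its eye on the empty bay's peg with its pad facing out; it was hanging still when I handed the job in at about 20 s.

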